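# Fetch the cutter case from behind the ink bottles

## Robot

A 6-joint arm with a two-finger parallel gripper is mounted at the origin on the work surface. World frame = base frame: x ahead of the robot, y to its left, z up, the work surface at z = 0. Lengths are in m, angles in degrees, forces in N, time in s.
With the tool pointing down it reaches from about 0.4 to 0.825 m from the base axis. Payload 7 kg.
Tool frame: the origin (TCP) lies between the finger pads; the fingertips stand 19 mm ahead of it and the grasp point (between the pads) is the TCP; z points along the fingers, y is the line along which they close (so a half turn about z gives the same grasp; the last joint's range is limited). The gripper opens to 88 mm and grips with 3 to 60 N. Pads are 19 mm wide; open, the fingers measure 130 mm over their backs; the gripper's body (78 mm by 193 mm) begins 47 mm behind the grasp point.
Start: joints at [91.049, 20.546, 0.682, 0, -70.136, -16.507], TCP at [0.18, 0.651, 0.246] pointing down, gripper open.
Joint ranges: [-176.03, 176.03], [-82.01, 121.73], [-58.28, 71.71], [-173.87, 95.51], [-174.79, -0.11], [-173.66, 173.66]. Speed limits (degrees/s): [136.94, 136.94, 172.46, 180, 180, 180].

## Interface

Orientations are given as [roll, pitch, yaw] about the fixed x, y, z axes, in that order (R = Rz(yaw) Ry(pitch) Rx(roll)).
In Python, from plant import get_obs, snapshot, close_job, spot_in, spot_point gives the robot as it stands.
- The arm moves only by the tool play_rows, never from a script. Its argument "plan" is a list of rows, each a list of 6 numbers: the shift along the tool's x, y, z in cm, then the turn, a rotation vector about the tool's x, y, z in degrees. A call has 1 to 20 rows; each row shifts and turns the commanded pose from where the row before left it, along the tool's axes as they then stand; what a row does not reach is not made up. A row lasts 1/12 s, in which the tool goes at most 41.7 mm and 7.16 degrees, less where a joint would pass 70% of its speed; a pose out of reach is approached as far as the arm can. A call is refused whole if a number of a shift passes 4.17 or a number of a turn 7.16, either way. A call with a gripper value outside its range is refused whole. "grip" is the finger opening in cm, from 0 to 8.76, set as the call begins (left out, the last holds). The fingers move at their own pace and stop on an object; the grip force is fixed at half the most. Time passes only in rows, so rows that do not move let the fingers close. It gives the time, the measured TCP pose, the force, the opening and the grip force at its end, in the units of the state.
- get_obs(): the state, without advancing time (a new reading comes with each control period).
- snapshot(name): name is "side" or "top" or "wrist"; returns a dict with "frame" (420x560x3 uint8, red, green, blue), "fx", "fy", "cx", "cy" (pixels), "k1" (the pictures are not rectified: a ray, as slopes to the right and down, at radius r is drawn at 1 + k1 r^2 times it, then the intrinsics apply), "position" and "attitude" of the camera in the world. Camera axes: x right, y down, z forward; pixel columns grow to the right and rows downward; lengths in m; the calibration is good to about 2 mm. A picture is of the moment at which its call begins. There is no depth.
- close_job(): hands the job in; it is judged then, once.
Trained networks look in the newest picture that a camera, given by its name, has taken for a name from the list of things; names that differ only in an ending like _2 or _b are one class to them, and where a whole thing is asked for, a point or a joint stands for the part that bears it (a point fixed in the world has none). Each returns a list of dicts, best first, with "score" (0 to 1); they miss things now and then, are a little off and sometimes report something else, mostly with a low value. They report only what shows in the picture. A call takes as long as a camera call.
- spot_in(camera, thing): "position" ([x, y, z] in m, in world coordinates, good to about 4 mm: the middle of the surface that is visible of it).
- spot_point(camera, thing): "position" ([x, y, z] in m, in world coordinates, good to about 4 mm: a listed point, or the origin of a listed thing).
The state is a dict: "clock": time; "joint_pos": joint angles; "qvel": joint speeds; "tau": joint torques, N m; "tool_pos": TCP position; "orientation": TCP orientation; "force": force on the tool from outside, world axes, zero at the start; "moment": the same for the moment, N m; "opening": finger opening in m; "gripper_force": force on a finger pad.
Only numpy, scipy, OpenCV 4.12 (cv2) and the standard library are available. Lean on these libraries where they do the work, as an engineer would, in place of code of your own. Each camera call takes 0.05 s, during which the arm holds its last target. There are 200 camera calls.

## Task

Move the three ink bottles from the rack to stand in the white tray, leaving the wooden cutter case where it is until all three are there and let go; then lay the case flat inside the white outline on the green cutting mat, lined up with it. With the case in place, put each bottle back upright on the very spot of the rack it came from. Keep the bottles upright and the case level all along, and do not disturb the roll of tape or the spray bottle.

Things in the scene. Friction and masses are not known exactly. Their poses are not given: they have to be found in the camera images.
- red_bottle_mid (a point): Red plastic ink bottle with a screw cap of the same colour and a white label band, upright, round, body 48 mm in diameter and 74 mm high, cap 40 mm in diameter, 95 mm high in all, 0.10 to 0.21 kg. The point is its centre, 47.5 mm above its underside; z is up its axis. It starts on one of the rack's three spots (which one differs each time).
- yellow_bottle_mid (a point): Yellow plastic ink bottle with a screw cap of the same colour and a white label band, upright, round, body 48 mm in diameter and 74 mm high, cap 40 mm in diameter, 95 mm high in all, 0.10 to 0.21 kg. The point is its centre, 47.5 mm above its underside; z is up its axis. It starts on one of the rack's three spots (which one differs each time).
- blue_bottle_mid (a point): Blue plastic ink bottle with a screw cap of the same colour and a white label band, upright, round, body 48 mm in diameter and 74 mm high, cap 40 mm in diameter, 95 mm high in all, 0.10 to 0.21 kg. The point is its centre, 47.5 mm above its underside; z is up its axis. It starts on one of the rack's three spots (which one differs each time).
- case_mid (a point): Dark wooden lino-cutter case with brass trim and catches, closed and in one piece: 50 mm (its x) by 170 mm (its y, the long way) by 36 mm high (its z, up), 0.24 to 0.39 kg. The point is its centre, 18 mm above its underside. It starts lying on the rack behind the three bottles, its long side parallel to their row, about 11 mm from them.
- rack: Pale wooden ink rack, fixed: a base board 180 mm (x) by 280 mm (y), 12 mm thick, its origin at the centre of the underside (table height). Bottles and case stand on its upper face. Three white spots with black rims, 62 mm across, lie in a row at x = -45 mm, y = -90, 0 and +90 mm in its frame, one bottle on each (gap between bottles 42 mm); the case lies at x = +15 mm, y = 0. A rail 30 mm high runs along the far edge, 42 mm behind the case.
- tray: White plastic tray, fixed, open on top: 220 by 220 mm outside, walls 5 mm thick and 25 mm high in all, floor 5 mm thick. Origin at the centre of the underside (table height), x and y along its sides. Room for three bottles.
- mat: Green cutting mat, fixed: 200 mm (x) by 220 mm (y), 6 mm thick, origin at the centre of the underside (table height). A white outline 74 mm (x) by 190 mm (y) is drawn around its centre; the case goes inside it, long way along y, either way round.
- tape: Bystander: roll of green tape lying flat, 96 mm across, 48 mm high. Origin at the centre of its underside.
- sprayer: Bystander: amber spray bottle with a black head, 72 mm across, 188 mm high. Origin at the centre of its underside.

How it is judged:
By the outcome, as a careful person would: the job done as asked, in the order asked, and still so for the second after the job is handed in, with the robot touching nothing.
It also fails if it takes over 147 s, if anything falls off the work surface, if the arm or the gripper's body presses on something with over 40 N, if the wrist force passes 120 N, or if a joint passes its speed limit or range.

## Working session

There is one attempt and no reset: what is moved stays moved. The work goes in short steps, Python scripts to look and compute and a tool call to move; the robot and the scene stay as the last step left them, time stands still between calls to the robot, and variables do not carry over. Pictures are saved under pics/ and viewed, at most 14 in all, crops included, and the job is handed in when it is done.

Besides the shell and the picture viewer there is one more tool, called after ">>>" as name([rows], argument=value, ...), one row to a line, values as JSON. play_rows: Moves the arm, as the interface text tells. Its arguments: {"type":"object","properties":{"plan":{"type":"array","items":{"type":"array","items":{"type":"number"}}},"grip":{"type":"number"}},"required":["plan"]}

```bash
ls; mkdir -p pics; cat > h.py <<'E'
import numpy as np, cv2
from plant import get_obs, snapshot, close_job, spot_in, spot_point
def save(n,f): cv2.imwrite(f'pics/{n}.png',f[:,:,::-1])
E
python3 - <<'E'
from h import *
print(get_obs())
for c in ['top','side','wrist']:
    s=snapshot(c); save(c+'0',s['frame']); print(c,{k:v for k,v in s.items() if k!='frame'})
    for t in ['red_bottle_mid','yellow_bottle_mid','blue_bottle_mid','case_mid','rack','tray','mat','tape','sprayer']:
        r=spot_point(c,t); print(t,[(np.round(d['position'],3).tolist(),round(d['score'],2)) for d in r[:2]])
E
```

```text
pics
{'clock': 0.0, 'joint_pos': array([ 9.10498306e+01,  2.05914512e+01,  6.33645696e-01, -2.12635391e-02,
       -7.01360603e+01, -1.65041590e+01]), 'qvel': array([-0.03618324,  0.09463872, -0.00838755, -0.04779367, -0.07574367,
        0.06861979]), 'tau': array([-9.13362837e-04, -5.82715023e+01,  2.93074107e+01,  6.99759588e+00,
        7.00330449e-03, -1.49781799e-04]), 'tool_pos': array([0.17979313, 0.65013287, 0.24461792]), 'orientation': array([ 1.79904322e+02, -7.50311932e-03, -1.54615636e+01]), 'force': array([-0.04662506, -0.09363262, -0.02148025]), 'moment': array([ 0.01498534, -0.04615814, -0.01607272]), 'gripper_force': 0.0, 'opening': 0.08765831502135382}
top {'fx': 521.5108806108383, 'fy': 521.5108806108383, 'cx': 281.05492522064606, 'cy': 210.07279162409034, 'k1': -0.06893412624176323, 'position': array([ 0.39024665, -0.02581855,  1.38805756]), 'attitude': array([-1.70406152e+02, -8.70650889e-02, -8.84689771e+01])}
red_bottle_mid [([0.505, -0.311, 0.056], 0.94)]
yellow_bottle_mid [([0.492, -0.222, 0.058], 0.71)]
blue_bottle_mid [([0.518, -0.404, 0.059], 0.76)]
case_m
[... 724 characters left out ...]
)]
case_mid [([0.564, -0.299, 0.03], 0.56), ([0.487, -0.227, 0.06], 0.28)]
rack [([0.55, -0.304, 0.0], 0.91), ([0.745, 0.233, 0.001], 0.51)]
tray [([0.54, 0.306, -0.001], 0.88)]
mat [([0.551, -0.002, -0.0], 0.87), ([0.5, -0.315, 0.058], 0.54)]
tape [([0.752, -0.214, -0.004], 0.58)]
sprayer [([0.745, 0.234, -0.0], 0.63)]
wrist {'fx': 323.36431608271874, 'fy': 323.36431608271874, 'cx': 275.70227425359803, 'cy': 208.9227392073347, 'k1': -0.07053618920729125, 'position': array([0.24448763, 0.63368783, 0.38457147]), 'attitude': array([ 1.65584196e+02, -5.28987625e-03, -1.05445179e+02])}
red_bottle_mid []
yellow_bottle_mid []
blue_bottle_mid []
case_mid []
rack []
tray []
mat []
tape []
sprayer []
```

View pics/top0.png

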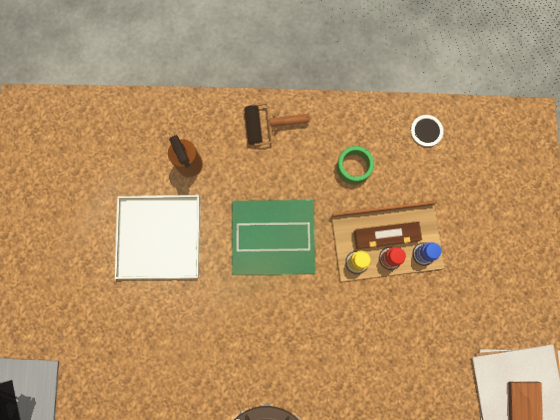

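View pics/wrist0.png

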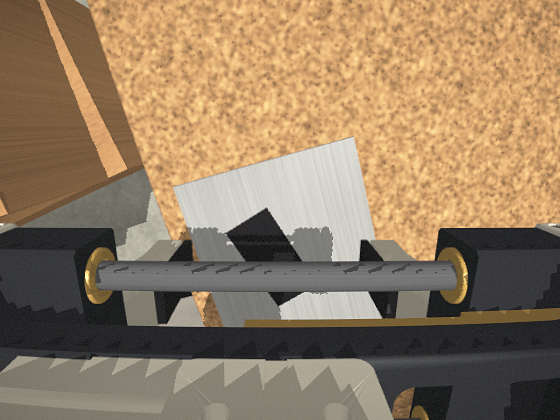

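```bash
cat >> h.py <<'E'
from scipy.spatial.transform import Rotation as Ro
def proj(s,uv,z):
    uv=np.atleast_2d(np.asarray(uv,float)); K=np.array([[s['fx'],0,s['cx']],[0,s['fy'],s['cy']],[0,0,1]])
    n=cv2.undistortPoints(uv[:,None],K,np.array([s['k1'],0,0,0.]))[:,0]
    d=np.c_[n,np.ones(len(n))]@Ro.from_euler('xyz',s['attitude'],degrees=True).as_matrix().T
    p=np.asarray(s['position']); return (p+d*((z-p[2])/d[:,2])[:,None])[:,:2]
def blob(m):
    n,l,st,c=cv2.connectedComponentsWithStats(m.astype(np.uint8)); i=1+np.argmax(st[1:,4]); return l==i
def rect(s,m,z):
    c=max(cv2.findContours(m.astype(np.uint8),cv2.RETR_EXTERNAL,cv2.CHAIN_APPROX_NONE)[0],key=cv2.contourArea)[:,0]
    (x,y),(w,h),a=cv2.minAreaRect((proj(s,c,z)*1000).astype(np.float32)); return np.round([x,y,w,h,a],1)
E
python3 - <<'E'
from h import *
s=snapshot('top'); f=s['frame']; H=cv2.cvtColor(f,cv2.COLOR_RGB2HSV)
h,S,V=[H[:,:,i].astype(int) for i in range(3)]
U,W=np.meshgrid(np.arange(560),np.arange(420))
win=lambda a,b,c,d:(U>a)&(U<b)&(W>c)&(W<d)
g=blob((h>55)&(h<95)&(S>90)&win(220,330,190,285)); 
print('mat',rect(s,g,.006))
hull=cv2.morphologyEx(g.astype(np.uint8),cv2.MORPH_CLOSE,np.ones((9,9)))>0
o=blob(hull&(S<110)&(V>110)&win(234,313,218,256)); print('outline',rect(s,o,.006))
t=blob((S<50)&(V>120)&win(110,206,188,286)); print('tray',rect(s,t,.025))
c=blob((V<110)&(h<20)&win(345,430,218,252)); print('case',rect(s,c,.048))
for n,lo,hi in [('y',22,35),('b',105,125),('r',-1,6)]:
    m=blob((h>lo)&(h<hi)&(S>190)&(V>120)&win(340,450,235,285)); 
    ys,xs=np.nonzero(m); print(n,m.sum(),xs.mean(),ys.mean(),proj(s,[xs.mean(),ys.mean()],.107))
cv2.imwrite('pics/rack0.png',cv2.resize(f[190:295,325:455],None,fx=5,fy=5)[:,:,::-1])
E
```

```text
mat [ 5.860e+02 -5.000e-01  1.271e+02  2.131e+02  2.300e+00]
outline [560.7  15.1  77.9 168.9   2.3]
tray [542.  304.6 221.2 219.3   2.9]
case [ 565.1 -291.7   50.4  181.    17.3]
y 4 357.5 265.25 [[ 0.47456509 -0.21313825]]Traceback (most recent call last):
  File "<stdin>", line 13, in <module>
  File "h.py", line 11, in blob
    n,l,st,c=cv2.connectedComponentsWithStats(m.astype(np.uint8)); i=1+np.argmax(st[1:,4]); return l==i
                                                                       ~~~~~~~~~^^^^^^^^^^
    return _wrapfunc(a, 'argmax', axis=axis, out=out, **kwds)
    return bound(*args, **kwds)
ValueError: attempt to get argmax of an empty sequence
```

>>> play_rows([
  [0, 0, 0, 0, 0, 7.08],
  [0, 0, 0, 0, 0, 7.08],
  [0, 0, 0, 0, 0, 7.08],
  [0, 0, 0, 0, 0, 7.08],
  [0, 0, 0, 0, 0, 7.08],
  [0, 0, 0, 0, 0, 7.08],
  [0, 0, 0, 0, 0, 7.08],
  [0, 0, 0, 0, 0, 7.08],
  [0, 0, 0, 0, 0, 7.08],
  [0, 0, 0, 0, 0, 7.08],
  [0, 0, 0, 0, 0, 7.08],
  [0, 0, 0, 0, 0, 7.08],
  [0, 0, 0, 0, 0, 7.08],
  [0, 0, 0, 0, 0, 7.08],
  [0, 0, 0, 0, 0, 7.08],
  [0, 0, 0, 0, 0, 7.08],
  [0, 0, 0, 0, 0, 7.08],
  [0, 0, 0, 0, 0, 7.08],
  [0, 0, 0, 0, 0, 7.08],
  [0, 0, 0, 0, 0, 7.08],
])

```text
clock: 3.22
tool_pos: [0.1799, 0.6506, 0.2455]
orientation: [-180.0, -0.0, -157.4]
force: [-0.1, 0.5, 0.7]
opening: 0.0876
gripper_force: 0.0
```

>>> play_rows([
  [0, 0, 0, 0, 0, 7.08],
  [0, 0, 0, 0, 0, 7.08],
  [-1.15, -3.64, 0, 0, 0, 0],
  [-1.15, -3.64, 0, 0, 0, 0],
  [-1.15, -3.64, 0, 0, 0, 0],
  [-1.15, -3.64, 0, 0, 0, 0],
  [-1.15, -3.64, 0, 0, 0, 0],
  [-1.15, -3.64, 0, 0, 0, 0],
  [-1.15, -3.64, 0, 0, 0, 0],
  [-1.15, -3.64, 0, 0, 0, 0],
  [-1.15, -3.64, 0, 0, 0, 0],
  [-1.15, -3.64, 0, 0, 0, 0],
  [-1.15, -3.64, 0, 0, 0, 0],
  [-1.15, -3.64, 0, 0, 0, 0],
  [-1.15, -3.64, 0, 0, 0, 0],
  [-1.15, -3.64, 0, 0, 0, 0],
  [-1.15, -3.64, 0, 0, 0, 0],
  [-1.15, -3.64, 0, 0, 0, 0],
  [-1.15, -3.64, 0, 0, 0, 0],
  [-1.15, -3.64, 0, 0, 0, 0],
])

```text
clock: 4.88
tool_pos: [0.4851, 0.0328, 0.2461]
orientation: [180.0, 0.1, -171.2]
force: [2.4, 0.9, -0.5]
opening: 0.0878
gripper_force: 0.0
```

>>> play_rows([
  [-1.15, -3.64, 0, 0, 0, 0],
  [0.54, -3.8, 0, 0, 0, 0],
  [0.54, -3.8, 0, 0, 0, 0],
  [0.54, -3.8, 0, 0, 0, 0],
  [0.54, -3.8, 0, 0, 0, 0],
  [0.54, -3.8, 0, 0, 0, 0],
  [0.54, -3.8, 0, 0, 0, 0],
  [0.54, -3.8, 0, 0, 0, 0],
  [0.54, -3.8, 0, 0, 0, 0],
  [0, 0, 0, 0, 0, 0],
  [0, 0, 0, 0, 0, 0],
])

```text
clock: 5.8
tool_pos: [0.5046, -0.3086, 0.2449]
orientation: [180.0, -0.1, -171.4]
force: [0.7, 0.0, -1.0]
opening: 0.0875
gripper_force: 0.0
```

```bash
python3 - <<'E'
from h import *
o=get_obs(); print(o['clock'],o['tool_pos'],o['orientation'],o['joint_pos'])
s=snapshot('wrist'); save('wrist1',s['frame']); print(s['position'],s['attitude'])
for t in ['red_bottle_mid','yellow_bottle_mid','blue_bottle_mid','case_mid','rack']:
    r=spot_point('wrist',t); print(t,[(np.round(d['position'],3).tolist(),round(d['score'],2)) for d in r[:2]])
E
```

```text
5.8 [ 0.50455341 -0.30858857  0.2449044 ] [ 1.79979233e+02 -5.42253423e-02 -1.71431785e+02] [-1.25274020e+01  1.27967946e+01 -1.02528393e+01  1.54360553e-04
 -6.70084318e+01 -6.89044530e+01]
[ 0.43920494 -0.31766078  0.3839712 ] [ 1.65663078e+02 -1.93882011e-02  9.85811761e+01]
red_bottle_mid [([0.503, -0.31, 0.061], 0.82)]
yellow_bottle_mid [([0.488, -0.228, 0.066], 0.71)]
blue_bottle_mid [([0.513, -0.4, 0.058], 0.75)]
case_mid [([0.558, -0.299, 0.033], 0.61)]
rack []
```

View pics/wrist1.png

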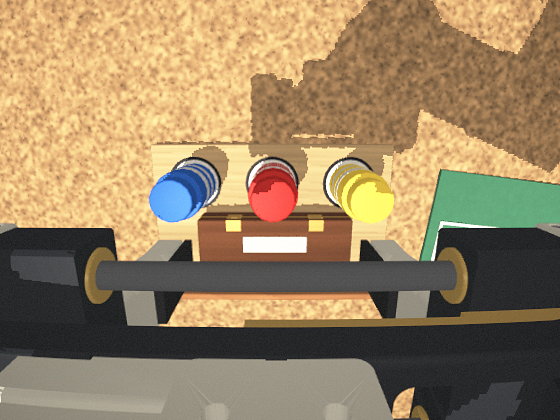

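```bash
python3 - <<'E'
from h import *
s=snapshot('wrist'); f=s['frame']
for n,p in [('red',(273,198)),('blue',(177,199)),('yellow',(368,199))]: print(n,proj(s,p,.107))
print('case edge',proj(s,[(203,213),(349,213)],.048)); print('rack near edge',proj(s,[(153,143),(393,143)],.012))
H=cv2.cvtColor(f,cv2.COLOR_RGB2HSV).astype(int)
for n,(a,b) in dict(r=(-1,7),b=(108,125),y=(24,34)).items():
    m=(H[:,:,0]>a)&(H[:,:,0]<b)&(H[:,:,1]>150)&(H[:,:,2]>110); m[:150]=0;m[225:]=0; m=blob(m)
    c=max(cv2.findContours(m.astype(np.uint8),0,1)[0],key=len)[:,0]; c=c[c[:,1]>203]
    w=proj(s,c,.107); from scipy.optimize import least_squares
    r=least_squares(lambda q:np.hypot(*(w-q).T)-.02,w.mean(0)+[-.02,0]); print(n,r.x,np.sqrt(r.cost/len(w)))
E
```

```text
red [[ 0.50113551 -0.3077834 ]]
blue [[ 0.5151285  -0.39174338]]
yellow [[ 0.48896752 -0.22455028]]
case edge [[ 0.54225007 -0.37866785]
 [ 0.51779294 -0.22241723]]
rack near edge [[ 0.4793844  -0.45114374]
 [ 0.43694657 -0.17950181]]
r [ 0.50116643 -0.31101156] 0.0002080851614654586
b [ 0.50982843 -0.39504938] 0.0013427399094184428Traceback (most recent call last):
  File "<stdin>", line 9, in <module>
  File "h.py", line 7, in proj
    n=cv2.undistortPoints(uv[:,None],K,np.array([s['k1'],0,0,0.]))[:,0]
      ~~~~~~~~~~~~~~~~~~~^^^^^^^^^^^^^^^^^^^^^^^^^^^^^^^^^^^^^^^^^
cv2.error: OpenCV(4.12.0) /io/opencv/modules/calib3d/src/undistort.dispatch.cpp:347: error: (-215:Assertion failed) CV_IS_MAT(_src) && CV_IS_MAT(_dst) && (_src->rows == 1 || _src->cols == 1) && (_dst->rows == 1 || _dst->cols == 1) && _src->cols + _src->rows - 1 == _dst->rows + _dst->cols - 1 && (CV_MAT_TYPE(_src->type) == CV_32FC2 || CV_MAT_TYPE(_src->type) == CV_64FC2) && (CV_MAT_TYPE(_dst->type) == CV_32FC2 || CV_MAT_TYPE(_dst->type) == CV_64FC2) in function 'cvUndistortPointsInternal'
```

>>> play_rows([
  [0.2, -0.1, 0, 0, 0, 0],
  [0, 0, 0.5, 0, 0, 0],
  [0, 0, 1, 0, 0, 0],
  [0, 0, 2, 0, 0, 0],
  [0, 0, 2.5, 0, 0, 0],
  [0, 0, 2.5, 0, 0, 0],
  [0, 0, 2.5, 0, 0, 0],
  [0, 0, 2.5, 0, 0, 0],
  [0, 0, 2, 0, 0, 0],
  [0, 0, 1, 0, 0, 0],
  [0, 0, 0.7, 0, 0, 0],
  [0, 0, 0.3, 0, 0, 0],
  [0, 0, 0, 0, 0, 0],
], grip=6.4)

```text
clock: 7.23
tool_pos: [0.5035, -0.3079, 0.0704]
orientation: [-180.0, -0.0, -171.2]
force: [0.5, -0.8, 0.1]
opening: 0.0638
gripper_force: 0.0
```

>>> play_rows([
  [0, 0, 0, 0, 0, 0],
  [0, 0, 0, 0, 0, 0],
  [0, 0, 0, 0, 0, 0],
  [0, 0, 0, 0, 0, 0],
  [0, 0, 0, 0, 0, 0],
  [0, 0, 0, 0, 0, 0],
], grip=3.5)

```text
clock: 7.73
tool_pos: [0.5041, -0.3082, 0.0716]
orientation: [-179.9, 0.1, -171.2]
force: [0.1, -0.3, 5.9]
opening: 0.0475
gripper_force: 30.0
```

>>> play_rows([
  [0, 0, -0.5, 0, 0, 0],
  [0, 0, -1.5, 0, 0, 0],
  [0, 0, -2.5, 0, 0, 0],
  [0, 0, -3, 0, 0, 0],
  [0, 0, -2.5, 0, 0, 0],
  [0, 0, -1.5, 0, 0, 0],
  [0, 0, -0.5, 0, 0, 0],
])

```text
clock: 8.32
tool_pos: [0.5043, -0.3082, 0.1937]
orientation: [-179.9, 0.2, -171.2]
force: [1.4, 0.0, 0.0]
opening: 0.0476
gripper_force: 30.0
```

>>> play_rows([
  [-0.29, 0.87, 0, 0, 0, 0],
  [-0.57, 1.75, 0, 0, 0, 0],
  [-0.86, 2.62, 0, 0, 0, 0],
  [-1.14, 3.49, 0, 0, 0, 0],
  [-1.14, 3.49, 0, 0, 0, 0],
  [-1.14, 3.49, 0, 0, 0, 0],
  [-1.14, 3.49, 0, 0, 0, 0],
  [-1.14, 3.49, 0, 0, 0, 0],
  [-1.14, 3.49, 0, 0, 0, 0],
  [-1.14, 3.49, 0, 0, 0, 0],
  [-1.14, 3.49, 0, 0, 0, 0],
  [-1.14, 3.49, 0, 0, 0, 0],
  [-1.14, 3.49, 0, 0, 0, 0],
  [-1.14, 3.49, 0, 0, 0, 0],
  [-1.14, 3.49, 0, 0, 0, 0],
  [-1.14, 3.49, 0, 0, 0, 0],
  [-1.14, 3.49, 0, 0, 0, 0],
  [-0.86, 2.62, 0, 0, 0, 0],
  [-0.57, 1.75, 0, 0, 0, 0],
  [-0.29, 0.87, 0, 0, 0, 0],
])

```text
clock: 9.98
tool_pos: [0.6033, 0.3107, 0.1878]
orientation: [-179.9, -0.2, -171.1]
force: [-0.9, -0.8, -1.0]
opening: 0.0475
gripper_force: 30.0
```

>>> play_rows([
  [0, 0, 0.5, 0, 0, 0],
  [0, 0, 1.5, 0, 0, 0],
  [0, 0, 2.5, 0, 0, 0],
  [0, 0, 2.5, 0, 0, 0],
  [0, 0, 2.5, 0, 0, 0],
  [0, 0, 1.5, 0, 0, 0],
  [0, 0, 0.6, 0, 0, 0],
  [0, 0, 0.3, 0, 0, 0],
  [0, 0, 0.1, 0, 0, 0],
  [0, 0, 0, 0, 0, 0],
  [0, 0, 0, 0, 0, 0],
])

```text
clock: 10.9
tool_pos: [0.605, 0.3084, 0.0718]
orientation: [179.9, 0.1, -171.2]
force: [0.5, 0.7, -0.7]
opening: 0.0472
gripper_force: 30.0
```

```bash
python3 - <<'E'
from h import *
o=get_obs(); print(o['clock'],o['tool_pos'],o['force'])
s=snapshot('side'); save('side1',s['frame'][150:420,250:560] if 0 else s['frame'])
E
```

```text
10.9 [0.60499194 0.30844624 0.07179561] [ 0.4988083   0.70214503 -0.73995141]
```

View pics/side1.png

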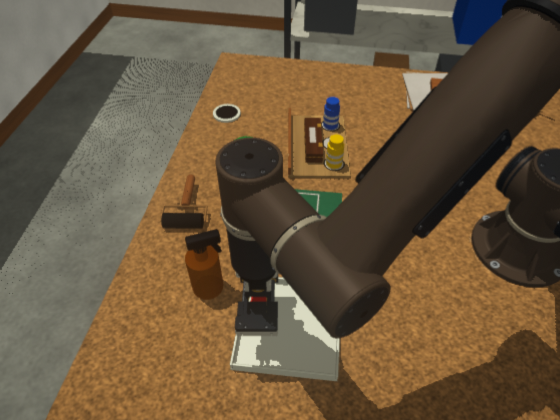

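>>> play_rows([
  [0, 0, 0.3, 0, 0, 0],
  [0, 0, 0.3, 0, 0, 0],
  [0, 0, 0.1, 0, 0, 0],
  [0, 0, 0, 0, 0, 0],
  [0, 0, 0, 0, 0, 0],
])

```text
clock: 11.37
tool_pos: [0.6047, 0.3084, 0.0646]
orientation: [180.0, 0.1, -171.2]
force: [-2.1, -0.9, 5.7]
opening: 0.0472
gripper_force: 30.0
```

>>> play_rows([
  [0, 0, 0, 0, 0, 0],
  [0, 0, 0, 0, 0, 0],
  [0, 0, 0, 0, 0, 0],
  [0, 0, -1, 0, 0, 0],
  [0, 0, -3, 0, 0, 0],
  [0, 0, -4, 0, 0, 0],
  [0, 0, -4, 0, 0, 0],
  [0, 0, -1, 0, 0, 0],
], grip=6.4)

```text
clock: 12.03
tool_pos: [0.6072, 0.3096, 0.2019]
orientation: [179.8, 0.5, -171.2]
force: [1.7, 1.4, 2.2]
opening: 0.0641
gripper_force: 0.0
```

>>> play_rows([
  [0.7, -1.81, 0, 0, 0, 0],
  [1.39, -3.62, 0, 0, 0, 0],
  [1.39, -3.62, 0, 0, 0, 0],
  [1.39, -3.62, 0, 0, 0, 0],
  [1.39, -3.62, 0, 0, 0, 0],
  [1.39, -3.62, 0, 0, 0, 0],
  [1.39, -3.62, 0, 0, 0, 0],
  [1.39, -3.62, 0, 0, 0, 0],
  [1.39, -3.62, 0, 0, 0, 0],
  [1.39, -3.62, 0, 0, 0, 0],
  [1.39, -3.62, 0, 0, 0, 0],
  [1.39, -3.62, 0, 0, 0, 0],
  [1.39, -3.62, 0, 0, 0, 0],
  [1.39, -3.62, 0, 0, 0, 0],
  [0.7, -1.81, 0, 0, 0, 0],
  [0, 0, 0, 0, 0, 0],
  [0, 0, 0, 0, 0, 0],
  [0, 0, 0, 0, 0, 0],
])

```text
clock: 13.53
tool_pos: [0.4895, -0.2223, 0.1939]
orientation: [-180.0, 0.0, -171.2]
force: [-1.2, 0.2, -0.4]
opening: 0.0636
gripper_force: 0.0
```

```bash
python3 - <<'E'
from h import *
for c in ['wrist','top']:
  s=snapshot(c); save('w2'+c,s['frame'])
  for t in ['red_bottle_mid','yellow_bottle_mid','blue_bottle_mid','case_mid','rack']:
    r=spot_point(c,t); print(t,[(np.round(d['position'],3).tolist(),round(d['score'],2)) for d in r[:1]])
E
```

```text
red_bottle_mid []
yellow_bottle_mid [([0.491, -0.228, 0.062], 0.9)]
blue_bottle_mid [([0.516, -0.402, 0.06], 0.56)]
case_mid [([0.56, -0.302, 0.033], 0.88)]
rack [([0.558, -0.301, 0.033], 0.75)]
red_bottle_mid [([0.602, 0.309, 0.052], 0.58)]
yellow_bottle_mid []
blue_bottle_mid [([0.519, -0.4, 0.056], 0.4)]
case_mid []
rack []
```

View pics/w2wrist.png

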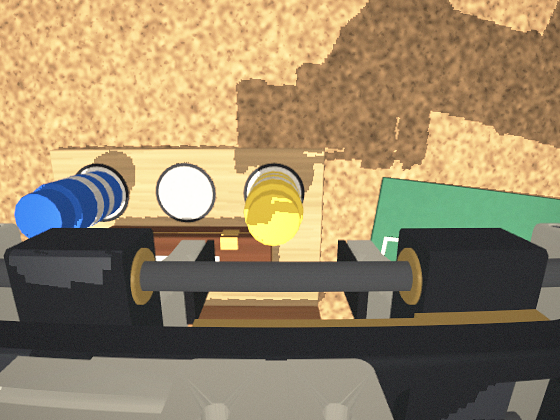

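```bash
python3 - <<'E'
from h import *
s=snapshot('wrist'); f=s['frame']; H=cv2.cvtColor(f,cv2.COLOR_RGB2HSV).astype(int)
m=(H[:,:,1]<40)&(H[:,:,2]>170); m[:150]=0;m[225:]=0;m[:,:140]=0;m[:,230:]=0
m=blob(m); ys,xs=np.nonzero(m); print(m.sum(),xs.mean(),ys.mean(),proj(s,[xs.mean(),ys.mean()],.012))
c=proj(s,np.c_[xs,ys],.012); print(np.ptp(c,axis=0))
print(proj(s,(274,219),.107), proj(s,[(50,151),(323,153)],.012))
E
```

```text
2295 185.01220043572985 192.54074074074074 [[ 0.50242371 -0.31269551]]
[0.05596636 0.05579157]
[[ 0.48886353 -0.22279704]] [[ 0.4803449  -0.45516321]
 [ 0.44206849 -0.18173217]]
```

>>> play_rows([
  [0, -0.15, 0.5, 0, 0, 0],
  [0, 0, 1.5, 0, 0, 0],
  [0, 0, 2.5, 0, 0, 0],
  [0, 0, 2.5, 0, 0, 0],
  [0, 0, 2.5, 0, 0, 0],
  [0, 0, 1.5, 0, 0, 0],
  [0, 0, 0.8, 0, 0, 0],
  [0, 0, 0.4, 0, 0, 0],
  [0, 0, 0.2, 0, 0, 0],
  [0, 0, 0, 0, 0, 0],
])

```text
clock: 15.02
tool_pos: [0.4901, -0.224, 0.0699]
orientation: [-180.0, 0.0, -171.2]
force: [-0.1, 0.4, 1.0]
opening: 0.064
gripper_force: 0.0
```

>>> play_rows([
  [0, 0, 0, 0, 0, 0],
  [0, 0, 0, 0, 0, 0],
  [0, 0, 0, 0, 0, 0],
  [0, 0, 0, 0, 0, 0],
  [0, 0, 0, 0, 0, 0],
  [0, 0, 0, 0, 0, 0],
], grip=3.5)

```text
clock: 15.52
tool_pos: [0.4901, -0.224, 0.0703]
orientation: [-180.0, 0.1, -171.2]
force: [-1.0, 0.9, 6.5]
opening: 0.0478
gripper_force: 30.0
```

>>> play_rows([
  [0, 0, -0.5, 0, 0, 0],
  [0, 0, -1.5, 0, 0, 0],
  [0, 0, -2.5, 0, 0, 0],
  [0, 0, -3, 0, 0, 0],
  [0, 0, -2.5, 0, 0, 0],
  [0, 0, -1.5, 0, 0, 0],
  [0, 0, -0.5, 0, 0, 0],
])

```text
clock: 16.1
tool_pos: [0.4907, -0.2241, 0.1925]
orientation: [-179.9, 0.2, -171.2]
force: [0.2, -0.2, -1.2]
opening: 0.0475
gripper_force: 30.0
```

>>> play_rows([
  [-0.22, 0.86, 0, 0, 0, 0],
  [-0.44, 1.72, 0, 0, 0, 0],
  [-0.65, 2.57, 0, 0, 0, 0],
  [-0.87, 3.43, 0, 0, 0, 0],
  [-0.87, 3.43, 0, 0, 0, 0],
  [-0.87, 3.43, 0, 0, 0, 0],
  [-0.87, 3.43, 0, 0, 0, 0],
  [-0.87, 3.43, 0, 0, 0, 0],
  [-0.87, 3.43, 0, 0, 0, 0],
  [-0.87, 3.43, 0, 0, 0, 0],
  [-0.87, 3.43, 0, 0, 0, 0],
  [-0.87, 3.43, 0, 0, 0, 0],
  [-0.87, 3.43, 0, 0, 0, 0],
  [-0.87, 3.43, 0, 0, 0, 0],
  [-0.87, 3.43, 0, 0, 0, 0],
  [-0.65, 2.57, 0, 0, 0, 0],
  [-0.44, 1.72, 0, 0, 0, 0],
  [-0.22, 0.86, 0, 0, 0, 0],
  [0, 0, 0, 0, 0, 0],
  [0, 0, 0, 0, 0, 0],
])

```text
clock: 17.77
tool_pos: [0.5395, 0.3041, 0.1884]
orientation: [-179.9, -0.1, -171.2]
force: [0.9, -0.6, -0.9]
opening: 0.0476
gripper_force: 30.0
```

>>> play_rows([
  [0, 0, 0.5, 0, 0, 0],
  [0, 0, 1.5, 0, 0, 0],
  [0, 0, 2.5, 0, 0, 0],
  [0, 0, 2.5, 0, 0, 0],
  [0, 0, 2.5, 0, 0, 0],
  [0, 0, 1.5, 0, 0, 0],
  [0, 0, 0.6, 0, 0, 0],
  [0, 0, 0.4, 0, 0, 0],
  [0, 0, 0.3, 0, 0, 0],
  [0, 0, 0.2, 0, 0, 0],
  [0, 0, 0.1, 0, 0, 0],
  [0, 0, 0, 0, 0, 0],
  [0, 0, 0, 0, 0, 0],
])

```text
clock: 18.85
tool_pos: [0.5404, 0.3049, 0.0643]
orientation: [180.0, 0.1, -171.2]
force: [-0.3, -0.3, -1.2]
opening: 0.0476
gripper_force: 30.0
```

>>> play_rows([
  [0, 0, 0.1, 0, 0, 0],
  [0, 0, 0, 0, 0, 0],
])

```text
clock: 19.02
tool_pos: [0.5405, 0.305, 0.0634]
orientation: [180.0, 0.1, -171.2]
force: [-0.8, 0.6, 3.0]
opening: 0.0475
gripper_force: 30.0
```

>>> play_rows([
  [0, 0, 0, 0, 0, 0],
  [0, 0, 0, 0, 0, 0],
  [0, 0, 0, 0, 0, 0],
  [0, 0, -1, 0, 0, 0],
  [0, 0, -3, 0, 0, 0],
  [0, 0, -4, 0, 0, 0],
  [0, 0, -4, 0, 0, 0],
  [0, 0, -1, 0, 0, 0],
], grip=6.4)

```text
clock: 19.68
tool_pos: [0.5427, 0.3062, 0.2005]
orientation: [179.8, 0.5, -171.2]
force: [0.8, 0.4, 1.2]
opening: 0.064
gripper_force: 0.0
```

>>> play_rows([
  [0.35, -1.83, 0, 0, 0, 0],
  [0.69, -3.66, 0, 0, 0, 0],
  [0.69, -3.66, 0, 0, 0, 0],
  [0.69, -3.66, 0, 0, 0, 0],
  [0.69, -3.66, 0, 0, 0, 0],
  [0.69, -3.66, 0, 0, 0, 0],
  [0.69, -3.66, 0, 0, 0, 0],
  [0.69, -3.66, 0, 0, 0, 0],
  [0.69, -3.66, 0, 0, 0, 0],
  [0.69, -3.66, 0, 0, 0, 0],
  [0.69, -3.66, 0, 0, 0, 0],
  [0.69, -3.66, 0, 0, 0, 0],
  [0.69, -3.66, 0, 0, 0, 0],
  [0.69, -3.66, 0, 0, 0, 0],
  [0.69, -3.66, 0, 0, 0, 0],
  [0.69, -3.66, 0, 0, 0, 0],
  [0.69, -3.66, 0, 0, 0, 0],
  [0.69, -3.66, 0, 0, 0, 0],
  [0.69, -3.66, 0, 0, 0, 0],
  [0.35, -1.83, 0, 0, 0, 0],
])

```text
clock: 21.35
tool_pos: [0.5156, -0.4064, 0.1925]
orientation: [-180.0, -0.0, -171.3]
force: [1.6, 0.1, -0.6]
opening: 0.0643
gripper_force: 0.0
```

>>> play_rows([
  [0, 0, 0, 0, 0, 0],
  [0, 0, 0, 0, 0, 0],
])

```text
clock: 21.52
tool_pos: [0.5157, -0.4038, 0.1921]
orientation: [180.0, -0.0, -171.4]
force: [-0.0, 0.8, -0.1]
opening: 0.0639
gripper_force: 0.0
```

```bash
cat >> h.py <<'E'
def spots(s):
    H=cv2.cvtColor(s['frame'],cv2.COLOR_RGB2HSV).astype(int)
    m=((H[:,:,1]<40)&(H[:,:,2]>150)); m[235:]=0
    n,l,st,c=cv2.connectedComponentsWithStats(m.astype(np.uint8))
    for i in range(1,n):
        if st[i,4]>700: print('spot',st[i].tolist(),np.round(proj(s,c[i],.012),4))
E
python3 - <<'E'
from h import *
s=snapshot('wrist'); spots(s)
o=get_obs(); print(o['tool_pos'])
r=spot_point('wrist','blue_bottle_mid'); print([(np.round(d['position'],3).tolist(),round(d['score'],2)) for d in r[:1]])
s=snapshot('top')
for t in ['red_bottle_mid','yellow_bottle_mid']:
    r=spot_point('top',t); print(t,[(np.round(d['position'],3).tolist(),round(d['score'],2)) for d in r[:1]])
E
```

```text
spot [339, 169, 54, 52, 2268] [[ 0.5025 -0.3126]]
spot [426, 169, 52, 53, 2140] [[ 0.4892 -0.2236]]
[ 0.51603855 -0.40283791  0.19233684]
[([0.511, -0.401, 0.061], 0.68)]
red_bottle_mid [([0.605, 0.309, 0.051], 0.71)]
yellow_bottle_mid [([0.544, 0.309, 0.052], 0.76)]
```

>>> play_rows([
  [0, 0.1, 0.5, 0, 0, 0],
  [0, 0, 1.5, 0, 0, 0],
  [0, 0, 2.5, 0, 0, 0],
  [0, 0, 2.5, 0, 0, 0],
  [0, 0, 2.5, 0, 0, 0],
  [0, 0, 1.5, 0, 0, 0],
  [0, 0, 0.8, 0, 0, 0],
  [0, 0, 0.3, 0, 0, 0],
  [0, 0, 0.1, 0, 0, 0],
  [0, 0, 0, 0, 0, 0],
])

```text
clock: 22.6
tool_pos: [0.5172, -0.4018, 0.0714]
orientation: [-180.0, 0.1, -171.2]
force: [1.0, 0.4, 0.3]
opening: 0.0641
gripper_force: 0.0
```

>>> play_rows([
  [0, 0, 0, 0, 0, 0],
  [0, 0, 0, 0, 0, 0],
  [0, 0, 0, 0, 0, 0],
  [0, 0, 0, 0, 0, 0],
  [0, 0, 0, 0, 0, 0],
  [0, 0, 0, 0, 0, 0],
], grip=3.5)

```text
clock: 23.1
tool_pos: [0.5169, -0.4018, 0.0714]
orientation: [-180.0, 0.1, -171.2]
force: [-0.1, 2.5, 6.2]
opening: 0.0474
gripper_force: 30.0
```

>>> play_rows([
  [0, 0, -0.5, 0, 0, 0],
  [0, 0, -1.5, 0, 0, 0],
  [0, 0, -2.5, 0, 0, 0],
  [0, 0, -3, 0, 0, 0],
  [0, 0, -2.5, 0, 0, 0],
  [0, 0, -1.5, 0, 0, 0],
  [0, 0, -0.5, 0, 0, 0],
])

```text
clock: 23.68
tool_pos: [0.5174, -0.4024, 0.1938]
orientation: [-179.9, 0.2, -171.2]
force: [0.2, -0.1, -0.7]
opening: 0.0474
gripper_force: 30.0
```

>>> play_rows([
  [-0.08, 0.84, 0, 0, 0, 0],
  [-0.16, 1.67, 0, 0, 0, 0],
  [-0.24, 2.51, 0, 0, 0, 0],
  [-0.31, 3.34, 0, 0, 0, 0],
  [-0.31, 3.34, 0, 0, 0, 0],
  [-0.31, 3.34, 0, 0, 0, 0],
  [-0.31, 3.34, 0, 0, 0, 0],
  [-0.31, 3.34, 0, 0, 0, 0],
  [-0.31, 3.34, 0, 0, 0, 0],
  [-0.31, 3.34, 0, 0, 0, 0],
  [-0.31, 3.34, 0, 0, 0, 0],
  [-0.31, 3.34, 0, 0, 0, 0],
  [-0.31, 3.34, 0, 0, 0, 0],
  [-0.31, 3.34, 0, 0, 0, 0],
  [-0.31, 3.34, 0, 0, 0, 0],
  [-0.31, 3.34, 0, 0, 0, 0],
  [-0.31, 3.34, 0, 0, 0, 0],
  [-0.31, 3.34, 0, 0, 0, 0],
  [-0.31, 3.34, 0, 0, 0, 0],
  [-0.31, 3.34, 0, 0, 0, 0],
])

```text
clock: 25.35
tool_pos: [0.4773, 0.219, 0.1889]
orientation: [-179.9, -0.1, -171.2]
force: [1.1, -0.4, -1.3]
opening: 0.0473
gripper_force: 30.0
```

>>> play_rows([
  [-0.31, 3.34, 0, 0, 0, 0],
  [-0.24, 2.51, 0, 0, 0, 0],
  [-0.16, 1.67, 0, 0, 0, 0],
  [-0.08, 0.84, 0, 0, 0, 0],
  [0, 0, 0, 0, 0, 0],
  [0, 0, 0, 0, 0, 0],
])

```text
clock: 25.85
tool_pos: [0.4734, 0.301, 0.1896]
orientation: [-179.9, -0.1, -171.2]
force: [-0.3, 0.7, -1.3]
opening: 0.0475
gripper_force: 30.0
```

>>> play_rows([
  [0, 0, 0.5, 0, 0, 0],
  [0, 0, 1.5, 0, 0, 0],
  [0, 0, 2.5, 0, 0, 0],
  [0, 0, 2.5, 0, 0, 0],
  [0, 0, 2.5, 0, 0, 0],
  [0, 0, 1.5, 0, 0, 0],
  [0, 0, 0.6, 0, 0, 0],
  [0, 0, 0.4, 0, 0, 0],
  [0, 0, 0.3, 0, 0, 0],
  [0, 0, 0.2, 0, 0, 0],
  [0, 0, 0.1, 0, 0, 0],
  [0, 0, 0, 0, 0, 0],
  [0, 0, 0, 0, 0, 0],
])

```text
clock: 26.93
tool_pos: [0.4743, 0.302, 0.0652]
orientation: [180.0, 0.1, -171.2]
force: [0.2, -0.3, -1.8]
opening: 0.0479
gripper_force: 30.0
```

>>> play_rows([
  [0, 0, 0.1, 0, 0, 0],
  [0, 0, 0, 0, 0, 0],
])

```text
clock: 27.1
tool_pos: [0.4744, 0.3021, 0.0644]
orientation: [180.0, 0.1, -171.2]
force: [-1.1, -0.2, 3.1]
opening: 0.0476
gripper_force: 30.0
```

>>> play_rows([
  [0, 0, 0, 0, 0, 0],
  [0, 0, 0, 0, 0, 0],
  [0, 0, 0, 0, 0, 0],
  [0, 0, -1, 0, 0, 0],
  [0, 0, -3, 0, 0, 0],
  [0, 0, -4, 0, 0, 0],
  [0, 0, -4, 0, 0, 0],
  [0, 0, -2.5, 0, 0, 0],
], grip=6.4)

```text
clock: 27.77
tool_pos: [0.475, 0.3022, 0.2136]
orientation: [179.9, 0.2, -171.2]
force: [0.4, 0.5, 0.4]
opening: 0.0637
gripper_force: 0.0
```

>>> play_rows([
  [0, 0, 0, 0, 0, -6.9],
  [0, 0, 0, 0, 0, -6.9],
  [0, 0, 0, 0, 0, -6.9],
  [0, 0, 0, 0, 0, -6.9],
  [0, 0, 0, 0, 0, -6.9],
  [0, 0, 0, 0, 0, -6.9],
  [0, 0, 0, 0, 0, -6.9],
  [0, 0, 0, 0, 0, -6.9],
  [0, 0, 0, 0, 0, -6.9],
  [0, 0, 0, 0, 0, -6.9],
  [0, 0, 0, 0, 0, -6.9],
  [0, 0, 0, 0, 0, -6.9],
  [0, 0, 0, 0, 0, -6.9],
  [3.63, -1, -1, 0, 0, 0],
  [3.63, -1, -1, 0, 0, 0],
  [3.63, -1, -1, 0, 0, 0],
  [3.63, -1, -1, 0, 0, 0],
  [3.63, -1, -1, 0, 0, 0],
  [0, 0, 0, 0, 0, 0],
  [0, 0, 0, 0, 0, 0],
])

```text
clock: 29.43
tool_pos: [0.5509, 0.1276, 0.2598]
orientation: [-179.9, 0.0, -81.7]
force: [-0.7, 0.3, -0.3]
opening: 0.0639
gripper_force: 0.0
```

```bash
python3 - <<'E'
from h import *
o=get_obs(); print(o['tool_pos'],o['orientation'])
s=snapshot('wrist'); save('wrist3',s['frame']); np.save('w3.npy',s,allow_pickle=True)
s=snapshot('top'); 
for t in ['red_bottle_mid','yellow_bottle_mid','blue_bottle_mid']:
    r=spot_point('top',t); print(t,[(np.round(d['position'],3).tolist(),round(d['score'],2)) for d in r[:1]])
E
```

```text
[0.55094536 0.12764652 0.25978957] [-1.79919226e+02  3.00300299e-02 -8.17238893e+01]
red_bottle_mid []
yellow_bottle_mid [([0.542, 0.304, 0.052], 0.63)]
blue_bottle_mid [([0.476, 0.3, 0.05], 0.92)]
```

View pics/wrist3.png

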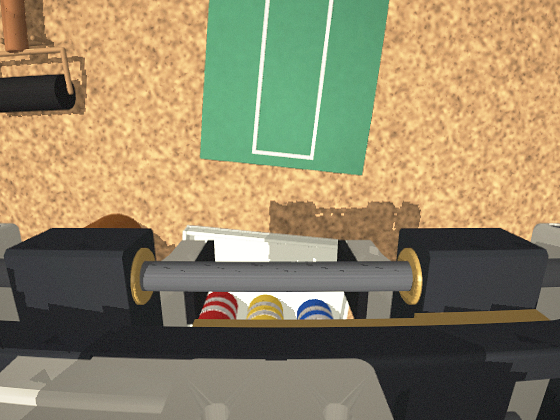

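```bash
python3 - <<'E'
from h import *
s=np.load('w3.npy',allow_pickle=True).item()
a=proj(s,[(253,154),(312,158),(265,0),(330,0),(201,159),(363,174)],.006); print(np.round(a,4))
for i,j in ((0,2),(1,3)): d=a[i]-a[j]; print(np.degrees(np.arctan2(-d[0],d[1])))
for i,j in ((0,1),(4,5)): d=a[i]-a[j]; print(np.degrees(np.arctan2(d[1],d[0])),np.hypot(*d))
E
```

```text
[[ 0.5835  0.099 ]
 [ 0.5124  0.0934]
 [ 0.5927 -0.0716]
 [ 0.5216 -0.0824]
 [ 0.6453  0.1138]
 [ 0.447   0.1034]]
3.0796635780030908
2.9928417655286186
4.468940778343835 0.07136139877866733
3.026559045071764 0.1985748435466553
```

>>> play_rows([
  [3, 0.4, 0, 0, 0, 0],
  [3, 0.4, 0, 0, 0, 0],
  [3, 0.4, 0, 0, 0, 0],
  [3, 0.4, 0, 0, 0, 0],
  [0, 0, 0, 0, 0, 0],
  [0, 0, 0, 0, 0, 0],
])

```text
clock: 30.18
tool_pos: [0.5519, 0.0081, 0.2584]
orientation: [180.0, -0.0, -81.6]
force: [-0.2, 0.3, -0.5]
opening: 0.0638
gripper_force: 0.0
```

```bash
python3 - <<'E'
from h import *
o=get_obs(); print(o['tool_pos'],o['orientation'])
s=snapshot('wrist'); save('wrist4',s['frame']); np.save('w4.npy',s,allow_pickle=True)
r=spot_point('wrist','mat'); print(r[:1])
E
```

```text
[0.55188324 0.00812497 0.25843076] [ 1.79980284e+02 -1.64683190e-03 -8.15656474e+01]
[{'position': [0.5547, -0.0001, 0.0018], 'score': 0.55}]
```

View pics/wrist4.png

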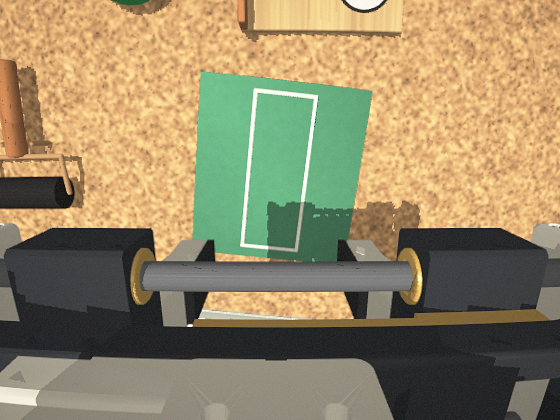

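```bash
python3 - <<'E'
from h import *
s=np.load('w4.npy',allow_pickle=True).item()
a=proj(s,[(254,90),(317,96),(297,250),(242,246)],.006); print(np.round(a,4),a.mean(0))
d=(a[3]+a[2]-a[0]-a[1]); print(np.degrees(np.arctan2(-d[0],d[1])))
d=(a[3]+a[0]-a[2]-a[1]); print(np.degrees(np.arctan2(d[1],d[0])))
b=proj(s,[(201,72),(371,91)],.006); print(b)
E
```

```text
[[ 0.5926 -0.0938]
 [ 0.5196 -0.098 ]
 [ 0.5117  0.0927]
 [ 0.5828  0.0977]] [ 5.51685493e-01 -3.36252156e-04]
2.640815196745094
3.651699321492059
[[ 0.65540926 -0.10500301]
 [ 0.45846174 -0.11340772]]
```

>>> play_rows([
  [2, 0.22, 0, 0, 0, 0],
  [3.87, 0.45, 0, 0, 0, 0],
  [3.87, 0.45, 0, 0, 0, 0],
  [3.87, 0.45, 0, 0, 0, 0],
  [3.87, 0.45, 0, 0, 0, 0],
  [3.87, 0.45, 0, 0, 0, 0],
  [3.87, 0.45, 0, 0, 0, 0],
  [3.87, 0.45, 0, 0, 0, 0],
  [1.87, 0.22, 0, 0, 0, 0],
  [0, 0, 0, 0, 0, 0],
  [0, 0, 0, 0, 0, 0],
])

```text
clock: 31.2
tool_pos: [0.5626, -0.3029, 0.2577]
orientation: [179.9, 0.0, -81.5]
force: [0.0, 1.2, -1.0]
opening: 0.0639
gripper_force: 0.0
```

```bash
python3 - <<'E'
from h import *
o=get_obs(); print(o['tool_pos'],o['orientation'])
s=snapshot('wrist'); save('wrist5',s['frame']); np.save('w5.npy',s,allow_pickle=True)
s=snapshot('top'); 
for c in ['wrist','top']:
  r=spot_point(c,'case_mid'); print(r[:1])
E
```

```text
[ 0.56263135 -0.30286249  0.25771138] [ 1.79936341e+02  3.24822377e-02 -8.15495849e+01]
[{'position': [0.5582, -0.3007, 0.0308], 'score': 0.83}]
[{'position': [0.5612, -0.3022, 0.0269], 'score': 0.95}]
```

View pics/wrist5.png

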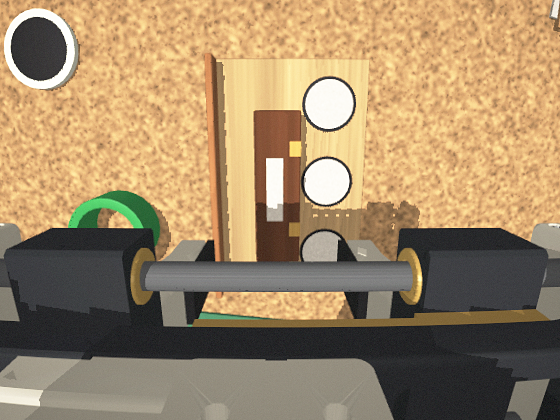

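```bash
python3 - <<'E'
from h import *
s=np.load('w5.npy',allow_pickle=True).item(); a=proj(s,[(254,110),(300,110),(297,255)],.048)
print(a, a[:2].mean(0)+85e-3*np.array([-.148,.989])); d=a[1]-a[2]; print(np.degrees(np.arctan2(d[0],-d[1])))
spots(s)
E
```

```text
[[ 0.59723335 -0.38084784]
 [ 0.54996166 -0.38789319]
 [ 0.52680718 -0.22831941]] [ 0.56101751 -0.30030551]
8.256110810022566
spot [4, 9, 74, 80, 1760] [[ 0.8521 -0.4187]]
spot [305, 79, 49, 50, 1905] [[ 0.5161 -0.4021]]
spot [266, 158, 17, 63, 1025] [[ 0.5635 -0.2953]]
spot [304, 159, 46, 46, 1648] [[ 0.5029 -0.313 ]]
```

>>> play_rows([
  [-0.1, 0, 1, 0, 0, 0],
  [0, 0, 2.5, 0, 0, 0],
  [0, 0, 3, 0, 0, 0],
  [0, 0, 3, 0, 0, 0],
  [0, 0, 3, 0, 0, 0],
  [0, 0, 3, 0, 0, 0],
  [0, 0, 2.5, 0, 0, 0],
  [0, 0, 1.5, 0, 0, 0],
  [0, 0, 1, 0, 0, 0],
  [0, 0, 0.7, 0, 0, 0],
  [0, 0, 0.4, 0, 0, 0],
  [0, 0, 0.2, 0, 0, 0],
  [0, 0, 0, 0, 0, 0],
  [0, 0, 0, 0, 0, 0],
])

```text
clock: 32.57
tool_pos: [0.5627, -0.3021, 0.0415]
orientation: [-179.9, -0.0, -81.5]
force: [-0.0, -0.1, 0.9]
opening: 0.0639
gripper_force: 0.0
```

>>> play_rows([
  [0, 0, 0, 0, 0, 0],
  [0, 0, 0, 0, 0, 0],
  [0, 0, 0, 0, 0, 0],
  [0, 0, 0, 0, 0, 0],
  [0, 0, 0, 0, 0, 0],
  [0, 0, 0, 0, 0, 0],
], grip=4)

```text
clock: 33.07
tool_pos: [0.562, -0.3022, 0.0411]
orientation: [180.0, -0.0, -81.5]
force: [-3.7, 1.1, 6.2]
opening: 0.0499
gripper_force: 30.0
```

>>> play_rows([
  [0, 0, -0.3, 0, 0, 0],
  [0, 0, -0.8, 0, 0, 0],
  [0, 0, -1.5, 0, 0, 0],
  [0, 0, -2, 0, 0, 0],
  [0, 0, -2, 0, 0, 0],
  [0, 0, -2, 0, 0, 0],
  [0, 0, -1, 0, 0, 0],
  [0, 0, -0.4, 0, 0, 0],
])

```text
clock: 33.73
tool_pos: [0.5631, -0.3022, 0.1427]
orientation: [-179.8, -0.1, -81.5]
force: [-0.0, -0.1, -2.2]
opening: 0.0498
gripper_force: 30.0
```

>>> play_rows([
  [-0.68, -0.08, 0, 0, 0, 0],
  [-1.36, -0.16, 0, 0, 0, 0],
  [-2.04, -0.23, 0, 0, 0, 0],
  [-2.72, -0.31, 0, 0, 0, 0],
  [-2.72, -0.31, 0, 0, 0, 0],
  [-2.72, -0.31, 0, 0, 0, 0],
  [-2.72, -0.31, 0, 0, 0, 0],
  [-2.72, -0.31, 0, 0, 0, 0],
  [-2.72, -0.31, 0, 0, 0, 0],
  [-2.72, -0.31, 0, 0, 0, 0],
  [-2.72, -0.31, 0, 0, 0, 0],
  [-2.04, -0.23, 0, 0, 0, 0],
  [-1.36, -0.16, 0, 0, 0, 0],
  [-0.68, -0.08, 0, 0, 0, 0],
  [0, 0, 0, 0, 0, 1.4],
  [0, 0, 0, 0, 0, 1.4],
  [0, 0, 0, 0, 0, 1.4],
  [0, 0, 0, 0, 0, 1.4],
  [0, 0, 0, 0, 0, 0],
  [0, 0, 0, 0, 0, 0],
])

```text
clock: 35.4
tool_pos: [0.5518, -0.0017, 0.1405]
orientation: [180.0, -0.0, -87.2]
force: [-0.3, -0.7, -4.0]
opening: 0.0498
gripper_force: 30.0
```

```bash
python3 - <<'E'
from h import *
o=get_obs(); print(o['tool_pos'],o['orientation'])
s=snapshot('wrist'); np.save('w6.npy',s,allow_pickle=True); save('wrist6',s['frame'])
E
```

```text
[ 0.55177256 -0.00167961  0.1404904 ] [ 1.79991669e+02 -1.97240235e-03 -8.71784636e+01]
```

View pics/wrist6.png

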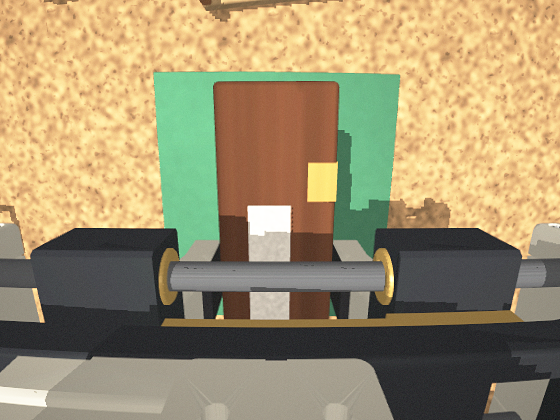

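```bash
python3 - <<'E'
from h import *
s=np.load('w6.npy',allow_pickle=True).item(); f=s['frame']
H=cv2.cvtColor(f,cv2.COLOR_RGB2HSV).astype(int); m=(H[:,:,0]>60)&(H[:,:,0]<95)&(H[:,:,1]>90)
us=[u for u in range(165,395,4)]; P=np.array([(u,np.nonzero(m[:120,u])[0][0]) for u in us]); w=proj(s,P,.006)
k=np.polyfit(w[:,0],w[:,1],1); print('far edge yaw',np.degrees(np.arctan(k[0])),'y at .551',np.polyval(k,.5565))
for side in (0,1):
    vs=range(85,180,4); P=np.array([(np.nonzero(m[v])[0][[0,-1][side]],v) for v in vs]); w=proj(s,P,.006)
    k=np.polyfit(w[:,1],w[:,0],1); print('side yaw',-np.degrees(np.arctan(k[0])),np.polyval(k,0))
c=proj(s,[(215,84),(338,84)],.018+.1405); print(c)
E
```

```text
far edge yaw 2.2954406277883357 y at .551 -0.10947698228450786
side yaw 2.374883537635559 0.6509278848944428
side yaw 2.6197464280548686 0.4532691628363397
[[ 0.57770193 -0.08104875]
 [ 0.53399626 -0.08322021]]
```

>>> play_rows([
  [-0.15, 0, 0.5, 0, 0, 0.2],
  [0, 0, 1.5, 0, 0, 0],
  [0, 0, 2, 0, 0, 0],
  [0, 0, 2, 0, 0, 0],
  [0, 0, 2, 0, 0, 0],
  [0, 0, 1, 0, 0, 0],
  [0, 0, 0.7, 0, 0, 0],
  [0, 0, 0.4, 0, 0, 0],
  [0, 0, 0.2, 0, 0, 0],
  [0, 0, 0.1, 0, 0, 0],
  [0, 0, 0, 0, 0, 0],
  [0, 0, 0, 0, 0, 0],
])

```text
clock: 36.45
tool_pos: [0.5523, 0.0006, 0.0373]
orientation: [-179.9, 0.0, -87.3]
force: [0.0, -0.8, -4.0]
opening: 0.0497
gripper_force: 30.0
```

>>> play_rows([
  [0, 0, 0.1, 0, 0, 0],
  [0, 0, 0.1, 0, 0, 0],
  [0, 0, 0, 0, 0, 0],
  [0, 0, 0, 0, 0, 0],
])

```text
clock: 36.78
tool_pos: [0.5521, 0.0006, 0.0351]
orientation: [-179.9, 0.0, -87.3]
force: [-0.2, 1.1, 2.6]
opening: 0.0501
gripper_force: 30.0
```

>>> play_rows([
  [0, 0, 0, 0, 0, 0],
  [0, 0, 0, 0, 0, 0],
  [0, 0, 0, 0, 0, 0],
  [0, 0, -1, 0, 0, 0],
  [0, 0, -3, 0, 0, 0],
  [0, 0, -4, 0, 0, 0],
  [0, 0, -4, 0, 0, 0],
  [0, 0, -4, 0, 0, 0],
  [0, 0, -2, 0, 0, 0],
], grip=6.4)

```text
clock: 37.53
tool_pos: [0.5534, 0.0005, 0.2209]
orientation: [-179.6, 0.0, -87.3]
force: [0.1, 0.1, 0.4]
opening: 0.064
gripper_force: 0.0
```

>>> play_rows([
  [0, 0, 0, 0, 0, 7],
  [0, 0, 0, 0, 0, 7],
  [0, 0, 0, 0, 0, 7],
  [0, 0, 0, 0, 0, 7],
  [0, 0, 0, 0, 0, 7],
  [0, 0, 0, 0, 0, 7],
  [0, 0, 0, 0, 0, 7],
  [0, 0, 0, 0, 0, 7],
  [0, 0, 0, 0, 0, 7],
  [0, 0, 0, 0, 0, 7],
  [0, 0, 0, 0, 0, 7],
  [0, 0, 0, 0, 0, 7],
  [0, 0, 0, 0, 0, 0],
])

```text
clock: 38.62
tool_pos: [0.5517, 0.0003, 0.2153]
orientation: [180.0, 0.0, -171.6]
force: [0.1, -0.3, 0.5]
opening: 0.0639
gripper_force: 0.0
```

>>> play_rows([
  [0.2, 1.95, 0, 0, 0, 0],
  [0.39, 3.87, 0, 0, 0, 0],
  [0.39, 3.87, 0, 0, 0, 0],
  [0.39, 3.87, 0, 0, 0, 0],
  [0.39, 3.87, 0, 0, 0, 0],
  [0.39, 3.87, 0, 0, 0, 0],
  [0.39, 3.87, 0, 0, 0, 0],
  [0.39, 3.87, 0, 0, 0, 0],
  [0.2, 1.93, 0, 0, 0, 0],
  [0, 0, 0, 0, 0, 0],
  [0, 0, 0, 0, 0, 0],
  [0, 0, 0, 0, 0, 0],
])

```text
clock: 39.62
tool_pos: [0.4739, 0.3016, 0.2148]
orientation: [-180.0, -0.0, -171.2]
force: [0.6, 0.2, -0.8]
opening: 0.0638
gripper_force: 0.0
```

```bash
python3 - <<'E'
from h import *
o=get_obs(); print(o['tool_pos'],o['orientation'])
s=snapshot('top'); cv2.imwrite('pics/top7.png',cv2.resize(s['frame'][180:290,100:320],None,fx=3.6,fy=3.6)[:,:,::-1])
for t in ['red_bottle_mid','yellow_bottle_mid','blue_bottle_mid','case_mid','mat']:
    r=spot_point('top',t); print(t,[(np.round(d['position'],3).tolist(),round(d['score'],2)) for d in r[:1]])
s=snapshot('wrist')
for t in ['red_bottle_mid','yellow_bottle_mid','blue_bottle_mid']:
    r=spot_point('wrist',t); print(t,[(np.round(d['position'],3).tolist(),round(d['score'],2)) for d in r[:1]])
E
```

```text
[0.47390226 0.3015998  0.21476472] [-1.79990808e+02 -8.02422274e-03 -1.71152515e+02]
red_bottle_mid [([0.603, 0.307, 0.051], 0.59)]
yellow_bottle_mid [([0.539, 0.306, 0.052], 0.47)]
blue_bottle_mid [([0.478, 0.302, 0.051], 0.37)]
case_mid [([0.552, 0.002, 0.023], 0.92)]
mat []
red_bottle_mid [([0.604, 0.311, 0.053], 0.74)]
yellow_bottle_mid [([0.543, 0.305, 0.055], 0.62)]
blue_bottle_mid [([0.471, 0.3, 0.052], 0.86)]
```

View pics/top7.png

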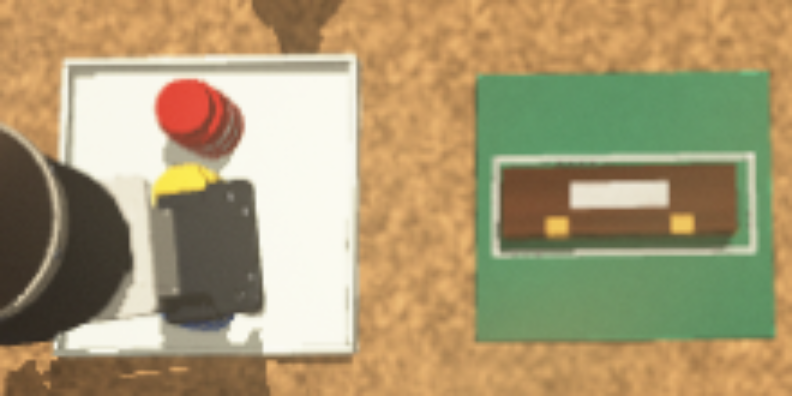

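>>> play_rows([
  [0, 0, 0.5, 0, 0, 0],
  [0, 0, 2, 0, 0, 0],
  [0, 0, 3, 0, 0, 0],
  [0, 0, 3, 0, 0, 0],
  [0, 0, 2.5, 0, 0, 0],
  [0, 0, 2, 0, 0, 0],
  [0, 0, 1, 0, 0, 0],
  [0, 0, 0.6, 0, 0, 0],
  [0, 0, 0.3, 0, 0, 0],
  [0, 0, 0.1, 0, 0, 0],
  [0, 0, 0, 0, 0, 0],
])

```text
clock: 41.03
tool_pos: [0.4745, 0.3023, 0.0654]
orientation: [180.0, 0.1, -171.3]
force: [0.5, -0.3, -0.2]
opening: 0.064
gripper_force: 0.0
```

>>> play_rows([
  [0, 0, 0, 0, 0, 0],
  [0, 0, 0, 0, 0, 0],
  [0, 0, 0, 0, 0, 0],
  [0, 0, 0, 0, 0, 0],
  [0, 0, 0, 0, 0, 0],
  [0, 0, 0, 0, 0, 0],
], grip=3.5)

```text
clock: 41.53
tool_pos: [0.4744, 0.3022, 0.0652]
orientation: [180.0, 0.1, -171.3]
force: [-2.3, -0.2, 6.1]
opening: 0.0473
gripper_force: 30.0
```

>>> play_rows([
  [0, 0, -0.5, 0, 0, 0],
  [0, 0, -1.5, 0, 0, 0],
  [0, 0, -2.5, 0, 0, 0],
  [0, 0, -3, 0, 0, 0],
  [0, 0, -2.5, 0, 0, 0],
  [0, 0, -1.5, 0, 0, 0],
  [0, 0, -1, 0, 0, 0],
])

```text
clock: 42.12
tool_pos: [0.4744, 0.3022, 0.1918]
orientation: [179.9, 0.1, -171.3]
force: [-0.0, 0.0, -2.7]
opening: 0.0475
gripper_force: 30.0
```

>>> play_rows([
  [0.08, -0.84, 0, 0, 0, 0],
  [0.16, -1.67, 0, 0, 0, 0],
  [0.24, -2.51, 0, 0, 0, 0],
  [0.31, -3.34, 0, 0, 0, 0],
  [0.31, -3.34, 0, 0, 0, 0],
  [0.31, -3.34, 0, 0, 0, 0],
  [0.31, -3.34, 0, 0, 0, 0],
  [0.31, -3.34, 0, 0, 0, 0],
  [0.31, -3.34, 0, 0, 0, 0],
  [0.31, -3.34, 0, 0, 0, 0],
  [0.31, -3.34, 0, 0, 0, 0],
  [0.31, -3.34, 0, 0, 0, 0],
  [0.31, -3.34, 0, 0, 0, 0],
  [0.31, -3.34, 0, 0, 0, 0],
  [0.31, -3.34, 0, 0, 0, 0],
  [0.31, -3.34, 0, 0, 0, 0],
  [0.31, -3.34, 0, 0, 0, 0],
  [0.31, -3.34, 0, 0, 0, 0],
  [0.31, -3.34, 0, 0, 0, 0],
  [0.31, -3.34, 0, 0, 0, 0],
])

```text
clock: 43.78
tool_pos: [0.5082, -0.3197, 0.1874]
orientation: [179.9, -0.2, -171.4]
force: [0.4, 0.8, -1.3]
opening: 0.0475
gripper_force: 30.0
```

>>> play_rows([
  [0.31, -3.34, 0, 0, 0, 0],
  [0.24, -2.51, 0, 0, 0, 0],
  [0.16, -1.67, 0, 0, 0, 0],
  [0.08, -0.84, 0, 0, 0, 0],
  [0, 0, 0, 0, 0, 0],
  [0, 0, 0, 0, 0, 0],
  [0, 0, 0, 0, 0, 0],
  [0, 0, 0, 0, 0, 0],
])

```text
clock: 44.45
tool_pos: [0.5151, -0.4006, 0.1894]
orientation: [180.0, -0.0, -171.3]
force: [0.3, 0.0, -1.9]
opening: 0.0475
gripper_force: 30.0
```

>>> play_rows([
  [0, 0, 0.5, 0, 0, 0],
  [0, 0, 1.5, 0, 0, 0],
  [0, 0, 2.5, 0, 0, 0],
  [0, 0, 2.5, 0, 0, 0],
  [0, 0, 2, 0, 0, 0],
  [0, 0, 1.5, 0, 0, 0],
  [0, 0, 0.6, 0, 0, 0],
  [0, 0, 0.4, 0, 0, 0],
  [0, 0, 0.2, 0, 0, 0],
  [0, 0, 0, 0, 0, 0],
  [0, 0, 0, 0, 0, 0],
])

```text
clock: 45.37
tool_pos: [0.516, -0.4018, 0.0736]
orientation: [-179.9, 0.1, -171.3]
force: [-0.7, -0.3, -0.9]
opening: 0.0472
gripper_force: 30.0
```

>>> play_rows([
  [0, 0, 0.1, 0, 0, 0],
  [0, 0, 0.08, 0, 0, 0],
  [0, 0, 0, 0, 0, 0],
  [0, 0, 0, 0, 0, 0],
])

```text
clock: 45.7
tool_pos: [0.516, -0.4019, 0.0723]
orientation: [-179.9, 0.1, -171.3]
force: [-1.3, 2.3, 7.0]
opening: 0.0474
gripper_force: 30.0
```

>>> play_rows([
  [0, 0, 0, 0, 0, 0],
  [0, 0, 0, 0, 0, 0],
  [0, 0, 0, 0, 0, 0],
  [0, 0, -1, 0, 0, 0],
  [0, 0, -3, 0, 0, 0],
  [0, 0, -4, 0, 0, 0],
  [0, 0, -3, 0, 0, 0],
  [0, 0, -1, 0, 0, 0],
], grip=6.4)

```text
clock: 46.37
tool_pos: [0.5173, -0.403, 0.1974]
orientation: [-179.7, 0.3, -171.3]
force: [0.6, -1.1, 0.8]
opening: 0.064
gripper_force: 0.0
```

>>> play_rows([
  [-0.35, 1.83, 0, 0, 0, 0],
  [-0.69, 3.66, 0, 0, 0, 0],
  [-0.69, 3.66, 0, 0, 0, 0],
  [-0.69, 3.66, 0, 0, 0, 0],
  [-0.69, 3.66, 0, 0, 0, 0],
  [-0.69, 3.66, 0, 0, 0, 0],
  [-0.69, 3.66, 0, 0, 0, 0],
  [-0.69, 3.66, 0, 0, 0, 0],
  [-0.69, 3.66, 0, 0, 0, 0],
  [-0.69, 3.66, 0, 0, 0, 0],
  [-0.69, 3.66, 0, 0, 0, 0],
  [-0.69, 3.66, 0, 0, 0, 0],
  [-0.69, 3.66, 0, 0, 0, 0],
  [-0.69, 3.66, 0, 0, 0, 0],
  [-0.69, 3.66, 0, 0, 0, 0],
  [-0.69, 3.66, 0, 0, 0, 0],
  [-0.69, 3.66, 0, 0, 0, 0],
  [-0.69, 3.66, 0, 0, 0, 0],
  [-0.69, 3.66, 0, 0, 0, 0],
  [-0.35, 1.83, 0, 0, 0, 0],
])

```text
clock: 48.03
tool_pos: [0.5401, 0.3094, 0.1912]
orientation: [180.0, 0.1, -171.2]
force: [-0.4, 1.0, 0.6]
opening: 0.0641
gripper_force: 0.0
```

>>> play_rows([
  [0, 0, 0, 0, 0, 0],
  [0, 0, 0, 0, 0, 0],
  [0, 0, 0, 0, 0, 0],
  [0, 0, 0, 0, 0, 0],
])

```text
clock: 48.37
tool_pos: [0.54, 0.3046, 0.191]
orientation: [-180.0, -0.0, -171.4]
force: [-0.2, 0.2, 0.2]
opening: 0.0636
gripper_force: 0.0
```

Descend to z .0642 and grasp yellow.

>>> play_rows([
  [0, 0, 0.5, 0, 0, 0],
  [0, 0, 1.5, 0, 0, 0],
  [0, 0, 2.5, 0, 0, 0],
  [0, 0, 2.5, 0, 0, 0],
  [0, 0, 2.5, 0, 0, 0],
  [0, 0, 1.7, 0, 0, 0],
  [0, 0, 0.8, 0, 0, 0],
  [0, 0, 0.4, 0, 0, 0],
  [0, 0, 0.2, 0, 0, 0],
  [0, 0, 0.1, 0, 0, 0],
  [0, 0, 0, 0, 0, 0],
])

```text
clock: 49.28
tool_pos: [0.5406, 0.3059, 0.0647]
orientation: [180.0, 0.1, -171.3]
force: [0.1, 0.1, 0.1]
opening: 0.0635
gripper_force: 0.0
```

>>> play_rows([
  [0, 0, 0, 0, 0, 0],
  [0, 0, 0, 0, 0, 0],
  [0, 0, 0, 0, 0, 0],
  [0, 0, 0, 0, 0, 0],
  [0, 0, 0, 0, 0, 0],
  [0, 0, 0, 0, 0, 0],
], grip=3.5)

```text
clock: 49.78
tool_pos: [0.5403, 0.3059, 0.0644]
orientation: [180.0, 0.0, -171.3]
force: [-1.1, -0.5, 5.2]
opening: 0.0474
gripper_force: 30.0
```

>>> play_rows([
  [0, 0, -0.5, 0, 0, 0],
  [0, 0, -1.5, 0, 0, 0],
  [0, 0, -2.5, 0, 0, 0],
  [0, 0, -3, 0, 0, 0],
  [0, 0, -2.5, 0, 0, 0],
  [0, 0, -1.5, 0, 0, 0],
  [0, 0, -1, 0, 0, 0],
])

```text
clock: 50.37
tool_pos: [0.5405, 0.3061, 0.191]
orientation: [179.9, 0.1, -171.3]
force: [0.6, -0.4, -1.2]
opening: 0.0474
gripper_force: 30.0
```

>>> play_rows([
  [0.22, -0.86, 0, 0, 0, 0],
  [0.43, -1.72, 0, 0, 0, 0],
  [0.65, -2.58, 0, 0, 0, 0],
  [0.87, -3.44, 0, 0, 0, 0],
  [0.87, -3.44, 0, 0, 0, 0],
  [0.87, -3.44, 0, 0, 0, 0],
  [0.87, -3.44, 0, 0, 0, 0],
  [0.87, -3.44, 0, 0, 0, 0],
  [0.87, -3.44, 0, 0, 0, 0],
  [0.87, -3.44, 0, 0, 0, 0],
  [0.87, -3.44, 0, 0, 0, 0],
  [0.87, -3.44, 0, 0, 0, 0],
  [0.87, -3.44, 0, 0, 0, 0],
  [0.87, -3.44, 0, 0, 0, 0],
  [0.87, -3.44, 0, 0, 0, 0],
  [0.65, -2.58, 0, 0, 0, 0],
  [0.43, -1.72, 0, 0, 0, 0],
  [0.22, -0.86, 0, 0, 0, 0],
  [0, 0, 0, 0, 0, 0],
  [0, 0, 0, 0, 0, 0],
])

```text
clock: 52.03
tool_pos: [0.4877, -0.2244, 0.1876]
orientation: [180.0, -0.1, -171.4]
force: [-0.3, 0.7, -0.6]
opening: 0.0472
gripper_force: 30.0
```

>>> play_rows([
  [0, 0, 0.5, 0, 0, 0],
  [0, 0, 1.5, 0, 0, 0],
  [0, 0, 2.5, 0, 0, 0],
  [0, 0, 2.5, 0, 0, 0],
  [0, 0, 2, 0, 0, 0],
  [0, 0, 1.5, 0, 0, 0],
  [0, 0, 0.6, 0, 0, 0],
  [0, 0, 0.4, 0, 0, 0],
  [0, 0, 0.2, 0, 0, 0],
  [0, 0, 0.1, 0, 0, 0],
  [0, 0, 0, 0, 0, 0],
  [0, 0, 0, 0, 0, 0],
])

```text
clock: 53.03
tool_pos: [0.4897, -0.2241, 0.0716]
orientation: [-180.0, 0.1, -171.3]
force: [0.3, -0.4, -0.8]
opening: 0.0476
gripper_force: 30.0
```

>>> play_rows([
  [0, 0, 0.1, 0, 0, 0],
  [0, 0, 0, 0, 0, 0],
  [0, 0, 0, 0, 0, 0],
])

```text
clock: 53.28
tool_pos: [0.4898, -0.2242, 0.0713]
orientation: [-180.0, 0.1, -171.3]
force: [-2.6, 2.2, 9.8]
opening: 0.0473
gripper_force: 30.0
```

>>> play_rows([
  [0, 0, 0, 0, 0, 0],
  [0, 0, 0, 0, 0, 0],
  [0, 0, 0, 0, 0, 0],
  [0, 0, -1, 0, 0, 0],
  [0, 0, -3, 0, 0, 0],
  [0, 0, -4, 0, 0, 0],
  [0, 0, -3, 0, 0, 0],
  [0, 0, -1, 0, 0, 0],
], grip=6.4)

```text
clock: 53.95
tool_pos: [0.4913, -0.2249, 0.1956]
orientation: [-179.8, 0.4, -171.3]
force: [0.7, -0.1, -0.5]
opening: 0.0641
gripper_force: 0.0
```

>>> play_rows([
  [-0.7, 1.82, 0, 0, 0, 0],
  [-1.39, 3.63, 0, 0, 0, 0],
  [-1.39, 3.63, 0, 0, 0, 0],
  [-1.39, 3.63, 0, 0, 0, 0],
  [-1.39, 3.63, 0, 0, 0, 0],
  [-1.39, 3.63, 0, 0, 0, 0],
  [-1.39, 3.63, 0, 0, 0, 0],
  [-1.39, 3.63, 0, 0, 0, 0],
  [-1.39, 3.63, 0, 0, 0, 0],
  [-1.39, 3.63, 0, 0, 0, 0],
  [-1.39, 3.63, 0, 0, 0, 0],
  [-1.39, 3.63, 0, 0, 0, 0],
  [-1.39, 3.63, 0, 0, 0, 0],
  [-1.39, 3.63, 0, 0, 0, 0],
  [-0.7, 1.82, 0, 0, 0, 0],
  [0, 0, 0, 0, 0, 0],
  [0, 0, 0, 0, 0, 0],
  [0, 0, 0, 0, 0, 0],
  [0, 0, 0, 0, 0, 0],
])

```text
clock: 55.53
tool_pos: [0.6046, 0.3068, 0.19]
orientation: [-180.0, -0.0, -171.4]
force: [-0.1, -0.4, 0.5]
opening: 0.064
gripper_force: 0.0
```

>>> play_rows([
  [0, 0, 0.5, 0, 0, 0],
  [0, 0, 1.5, 0, 0, 0],
  [0, 0, 2.5, 0, 0, 0],
  [0, 0, 2.5, 0, 0, 0],
  [0, 0, 2.5, 0, 0, 0],
  [0, 0, 1.5, 0, 0, 0],
  [0, 0, 0.8, 0, 0, 0],
  [0, 0, 0.4, 0, 0, 0],
  [0, 0, 0.2, 0, 0, 0],
  [0, 0, 0.1, 0, 0, 0],
  [0, 0, 0, 0, 0, 0],
])

```text
clock: 56.45
tool_pos: [0.6053, 0.308, 0.0658]
orientation: [180.0, 0.1, -171.3]
force: [-0.1, -0.4, 0.3]
opening: 0.0638
gripper_force: 0.0
```

>>> play_rows([
  [0, 0, 0, 0, 0, 0],
  [0, 0, 0, 0, 0, 0],
  [0, 0, 0, 0, 0, 0],
  [0, 0, 0, 0, 0, 0],
  [0, 0, 0, 0, 0, 0],
  [0, 0, 0, 0, 0, 0],
], grip=3.5)

```text
clock: 56.95
tool_pos: [0.605, 0.308, 0.0654]
orientation: [180.0, 0.0, -171.3]
force: [-0.6, -0.1, 4.5]
opening: 0.0476
gripper_force: 30.0
```

>>> play_rows([
  [0, 0, -0.5, 0, 0, 0],
  [0, 0, -1.5, 0, 0, 0],
  [0, 0, -2.5, 0, 0, 0],
  [0, 0, -3, 0, 0, 0],
  [0, 0, -2.5, 0, 0, 0],
  [0, 0, -1.5, 0, 0, 0],
  [0, 0, -1, 0, 0, 0],
])

```text
clock: 57.53
tool_pos: [0.6052, 0.308, 0.1922]
orientation: [179.9, 0.1, -171.3]
force: [1.0, 0.4, -1.3]
opening: 0.0475
gripper_force: 30.0
```

>>> play_rows([
  [0.28, -0.88, 0, 0, 0, 0],
  [0.57, -1.76, 0, 0, 0, 0],
  [0.86, -2.64, 0, 0, 0, 0],
  [1.14, -3.52, 0, 0, 0, 0],
  [1.14, -3.52, 0, 0, 0, 0],
  [1.14, -3.52, 0, 0, 0, 0],
  [1.14, -3.52, 0, 0, 0, 0],
  [1.14, -3.52, 0, 0, 0, 0],
  [1.14, -3.52, 0, 0, 0, 0],
  [1.14, -3.52, 0, 0, 0, 0],
  [1.14, -3.52, 0, 0, 0, 0],
  [1.14, -3.52, 0, 0, 0, 0],
  [1.14, -3.52, 0, 0, 0, 0],
  [1.14, -3.52, 0, 0, 0, 0],
  [1.14, -3.52, 0, 0, 0, 0],
  [1.14, -3.52, 0, 0, 0, 0],
  [1.14, -3.52, 0, 0, 0, 0],
  [0.86, -2.64, 0, 0, 0, 0],
  [0.57, -1.76, 0, 0, 0, 0],
  [0.28, -0.88, 0, 0, 0, 0],
])

```text
clock: 59.2
tool_pos: [0.5014, -0.3152, 0.1879]
orientation: [179.9, -0.2, -171.5]
force: [-0.3, 0.6, -1.7]
opening: 0.0474
gripper_force: 30.0
```

>>> play_rows([
  [0, 0, 0, 0, 0, 0],
  [0, 0, 0, 0, 0, 0],
  [0, 0, 0, 0, 0, 0],
  [0, 0, 0.5, 0, 0, 0],
  [0, 0, 1, 0, 0, 0],
  [0, 0, 1, 0, 0, 0],
  [0, 0, 0.5, 0, 0, 0],
  [0, 0, 0, 0, 0, 0],
])

```text
clock: 59.87
tool_pos: [0.5026, -0.3123, 0.1576]
orientation: [179.9, -0.2, -171.3]
force: [0.2, -0.5, -1.3]
opening: 0.0475
gripper_force: 30.0
```

```bash
python3 - <<'E'
from h import *
o=get_obs(); print(o['tool_pos'],o['orientation'])
s=snapshot('wrist'); save('wrist8',s['frame'])
for t in ['red_bottle_mid','yellow_bottle_mid','blue_bottle_mid']:
    r=spot_point('wrist',t); print(t,[(np.round(d['position'],3).tolist(),round(d['score'],2)) for d in r[:1]])
E
```

```text
[ 0.5025658  -0.31225906  0.15758452] [ 1.79905213e+02 -1.67713227e-01 -1.71300310e+02]
red_bottle_mid []
yellow_bottle_mid [([0.493, -0.226, 0.061], 0.56)]
blue_bottle_mid [([0.512, -0.403, 0.06], 0.76)]
```

View pics/wrist8.png

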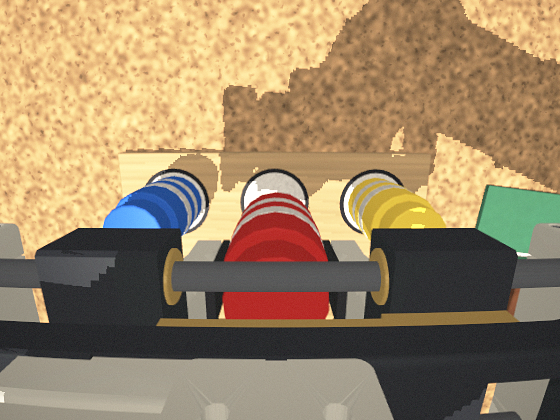

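>>> play_rows([
  [0, 0, 0.5, 0, 0, 0],
  [0, 0, 1.5, 0, 0, 0],
  [0, 0, 2, 0, 0, 0],
  [0, 0, 2, 0, 0, 0],
  [0, 0, 1.2, 0, 0, 0],
  [0, 0, 0.6, 0, 0, 0],
  [0, 0, 0.4, 0, 0, 0],
  [0, 0, 0.3, 0, 0, 0],
  [0, 0, 0.1, 0, 0, 0],
  [0, 0, 0, 0, 0, 0],
  [0, 0, 0, 0, 0, 0],
])

```text
clock: 60.98
tool_pos: [0.504, -0.3132, 0.0745]
orientation: [-180.0, 0.1, -171.3]
force: [-0.6, 0.4, -1.2]
opening: 0.0475
gripper_force: 30.0
```

>>> play_rows([
  [0, 0, 0.1, 0, 0, 0],
  [0, 0, 0.1, 0, 0, 0],
  [0, 0, 0.06, 0, 0, 0],
  [0, 0, 0, 0, 0, 0],
  [0, 0, 0, 0, 0, 0],
])

```text
clock: 61.4
tool_pos: [0.5039, -0.3131, 0.0723]
orientation: [-180.0, 0.1, -171.3]
force: [-1.8, 1.6, 6.6]
opening: 0.0475
gripper_force: 30.0
```

>>> play_rows([
  [0, 0, 0, 0, 0, 0],
  [0, 0, 0, 0, 0, 0],
  [0, 0, 0, 0, 0, 0],
  [0, 0, -1, 0, 0, 0],
  [0, 0, -3, 0, 0, 0],
  [0, 0, -4, 0, 0, 0],
  [0, 0, -4, 0, 0, 0],
  [0, 0, -4, 0, 0, 0],
  [0, 0, -1, 0, 0, 0],
  [0, 0, 0, 0, 0, 0],
  [0, 0, 0, 0, 0, 0],
], grip=6.4)

```text
clock: 62.32
tool_pos: [0.5037, -0.313, 0.2426]
orientation: [-180.0, 0.1, -171.3]
force: [-0.3, -0.0, -1.2]
opening: 0.0638
gripper_force: 0.0
```

```bash
python3 - <<'E'
from h import *
s=snapshot('wrist'); t=snapshot('top')
cv2.imwrite('pics/fin.png',np.vstack([s['frame'][100:260],cv2.resize(t['frame'][130:290,100:460],(560,249))])[:,:,::-1])
for c in ['wrist','top']:
  for n in ['red_bottle_mid','yellow_bottle_mid','blue_bottle_mid','case_mid','tape','sprayer']:
    r=spot_point(c,n); print(n,[(np.round(d['position'],3).tolist(),round(d['score'],2)) for d in r[:1]])
E
```

```text
red_bottle_mid [([0.502, -0.311, 0.061], 0.71)]
yellow_bottle_mid [([0.494, -0.229, 0.06], 0.78)]
blue_bottle_mid [([0.513, -0.402, 0.058], 0.58)]
case_mid []
tape []
sprayer []
red_bottle_mid []
yellow_bottle_mid []
blue_bottle_mid [([0.749, -0.214, -0.004], 0.75)]
case_mid [([0.555, 0.0, 0.023], 0.78)]
tape [([0.75, -0.215, -0.006], 0.92)]
sprayer [([0.743, 0.23, -0.0], 0.91)]
```

View pics/fin.png

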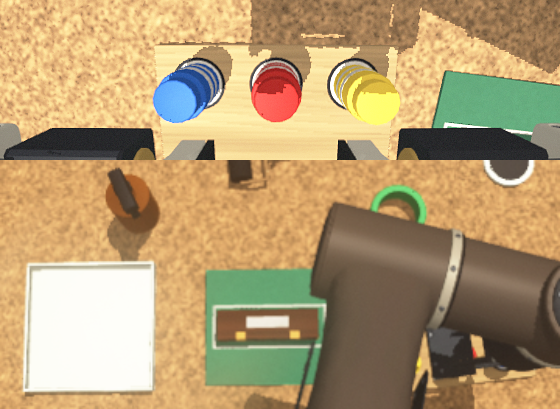

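The picture shows all three bottles upright on their spots (blue at 180,95; red at 277,95; yellow at 370,98). The case lies inside the outline, and the tape and sprayer have not moved.

```bash
python3 -c "from h import *; print(close_job())"
```

```text
the job is handed in; nothing more can be done
None
```

The job is done and handed in at about 63 s: the case lies inside the mat outline, about 3 mm off centre lengthwise, all three bottles stand upright on their original rack spots, and the tape and spray bottle were not touched.

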